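# Fetch the yellow spool from the railed shelf to the unwinder platter

### The job

The tape cutter needs its yellow empty spool: lift it straight up off the little railed shelf until it clears the front retaining rail, then draw it forward over the rail, towards the robot. Set it down gently, upright, flat inside the rim of the dark round platter in front of the shelf and let go. Leave the blue spool standing where it is.

Things in the scene. Friction and masses are not known exactly. Their poses are not given: they have to be found in the camera images.
- yellow_spool: Empty yellow spool standing upright in one of the shelf's three places. Two round flanges, 60 mm wide, 4 mm thick (undersides at 0 and 56 mm), on a brown 36 mm core; above them a yellow grip hub, 30 mm in diameter, from 60 to 100 mm above the underside. About 0.16 kg. Origin: centre of the underside; z up its axis; round, so yaw does not matter. Take it by the hub, from above.
- blue_spool: Blue spool of the same shape and size, standing in another of the shelf's three places; same origin and axes. It stays where it is.
- shelf: Fixed low grey shelf, open above, 140 mm deep (x), 380 long (y). Origin: centre of underside, on the table; x to its back, away from the robot (yaw within 6 deg). Board top z 50 mm; front rail: 10 mm steel bar along y at x -62, top z 90. End panels z 92, back lip z 75. Places at y -110, 0, 110, x 0: yellow spool, blue spool and white oil bottle (44 mm wide, 105 tall, red cap), in any order.
- platter: Dark round unwinder platter fixed to the table in front of the shelf: a dish 110 mm in outer diameter, inside diameter 100 mm, inner floor 14 mm above its underside, rim 6 mm above that floor (20 mm above the underside). Does not turn. Origin: centre of its underside on the table, z up.
Not all that is in view belongs to the job. Of the things that look like the yellow_spool, the smallest one is meant.

How it is judged (in metres and radians):
On the way, in this order (a step that is already met when the one before it is completed fails the run):
1. the yellow spool is lifted with its underside above the front rail while it is still behind the rail, over the shelf (z of yellow_spool in the frame of shelf above 0.093 m and x of yellow_spool in the frame of shelf between -0.03 and 0.04 m), for 0.05 s.
2. still above the rail's height, it is drawn forward until it is wholly in front of the rail (z of yellow_spool in the frame of shelf above 0.09 m and x of yellow_spool in the frame of shelf below -0.098 m).
At the end, for the whole second after the job is handed in: The yellow spool stands at rest, upright within 10 degrees, flat on the platter's floor (underside within 4 mm of it) inside the rim (within 22 mm of the platter's centre), released; the blue spool stands upright within 10 degrees and within 20 mm of where it was (horizontal distance between yellow_spool and platter below 0.022 m and z of yellow_spool in the frame of platter between 0.01 and 0.018 m and angle between each of yellow_spool, blue_spool's own z axis and vertical below 0.175 rad and linear speed of yellow_spool below 0.02 m/s and distance of blue_spool from where it was at the start of the episode below 0.02 m); the robot touches nothing.
It fails at once if the blue spool is moved by more than 20 mm or tipped by more than 20 degrees (distance of blue_spool from where it was at the start of the episode above 0.02 m or angle between blue_spool's own z axis and vertical above 0.35 rad).
It fails at once if the yellow spool is dropped or thrown (moves faster than 0.5 m/s while nothing of the gripper holds it, as after a fall of about 13 mm) (contact force between yellow_spool and the arm below 0.05 N and contact force between yellow_spool and the fingers below 0.05 N and linear speed of yellow_spool above 0.5 m/s).
It also fails if it takes over 35 s, if anything falls off the work surface, if the arm or the gripper's body presses on something with over 40 N, if the wrist force passes 120 N, or if a joint passes its speed limit or range.

### The arm

A 7-joint arm with a two-finger parallel gripper is mounted at the origin on the work surface. World frame = base frame: x ahead of the robot, y to its left, z up, the work surface at z = 0. Lengths are in mm, angles in rad, forces in N, time in s.
With the tool pointing down it reaches from about 425 to 950 mm from the base axis. Payload 16.7 kg.
Tool frame: the origin (TCP) lies at the centre of the arm's flange, where the gripper is bolted on; the fingertips stand 199 mm ahead of it and the grasp point (between the pads) lies 180 mm ahead of it; z points along the fingers, y is the direction in which the jaws open and shut (so a half turn about z gives the same grasp; the last joint's range is limited). The gripper opens to 94 mm and grips with 3 to 60 N. Pads are 16 mm wide; open, the fingers measure 119 mm over their backs; the gripper's body (75 mm by 177 mm) begins 78 mm behind the grasp point.
Start: joints at [1.026, 0.426, 0.074, 1.606, -0.034, 1.111, -0.067], TCP at [259.586, -623.06, 404.667] pointing down, gripper open.
Joint ranges: [-2.85, 2.85], [-0.5, 2.14], [-1.23, 1.37], [0.21, 2.46], [-1.02, 4.16], [0.16, 2.05], [-2.73, 2.73]. Speed limits (rad/s): [1.89, 1.89, 2.39, 2.39, 3.01, 3.01, 3.01].

### API

Orientations are given as [roll, pitch, yaw] about the fixed x, y, z axes, in that order (R = Rz(yaw) Ry(pitch) Rx(roll)).
In Python, from workcell import monitor, read_camera, job gives the robot as it stands. The module is installed in compiled form; this text tells all that it offers.
- The arm moves only by the tool move_arm, never from a script. Its argument "commands" is a list that holds one entry, the list of rows, each a list of 6 numbers: the shift along the tool's x, y, z in m, then the turn, a rotation vector about the tool's x, y, z in degrees. In form: [[[tx, ty, tz, ax, ay, az], ...]]. A call has 1 to 20 rows; each row shifts and turns the commanded pose from where the row before left it, along the tool's axes as they then stand; what a row does not reach is not made up. A row lasts 1/10 s, in which the tool goes at most 50 mm and 8.59 degrees, less where a joint would pass 70% of its speed; a pose out of reach is approached as far as the arm can. A call with a gripper value outside its range is refused whole. "claw" is the opening, from -1 (shut) to 1 (fully open), set as the call begins (left out, the last holds). The fingers move at their own pace and stop on an object; "squeeze" is the grip in N (left out, the last holds). Time passes only in rows, so rows that do not move let the fingers close. It gives the time, the measured TCP pose, the force and the opening at its end, in the units of the state.
- monitor.get_obs(): the state, without advancing time (a new reading comes with each control period).
- read_camera(name): name is "side" or "top"; returns a dict with "pixels" (400x640x3 uint8, red, green, blue), "range_z" (400x640 float32, mm along the optical axis (not along the pixel's ray), 0 where there is no reading), "fx", "fy", "cx", "cy" (pixels), "k1" (the pictures are not rectified: a ray, as slopes to the right and down, at radius r is drawn at 1 + k1 r^2 times it, then the intrinsics apply), "cam_to_world" (4x4, takes a point from camera to world coordinates). Camera axes: x right, y up, looking along -z (the intrinsics and any distortion apply to the point x, -y, -z); pixel columns grow to the right and rows downward; lengths in mm; the calibration is good to about 2 mm. A picture is of the moment at which its call begins.
- job.sign_off(): hands the job in, once; it reports no verdict.
The state is a dict: "clock": time; "qpos": joint angles; "qvel": joint speeds; "effort": joint torques, N m; "ee_pos": TCP position; "tcp_rot": TCP orientation; "contact_force": force on the tool from outside, world axes, zero at the start; "wrist_torque": the same for the moment, N m; "opening": finger opening in mm.
Only numpy, scipy, OpenCV 4.12 (cv2) and the standard library are available. Lean on these libraries where they do the work, as an engineer would, in place of code of your own. Each camera call takes 0.05 s, during which the arm holds its last target.

## Working session

There is one attempt and no reset: what is moved stays moved. The work goes in short steps, Python scripts to look and compute and a tool call to move; the robot and the scene stay as the last step left them, time stands still between calls to the robot, and variables do not carry over. Pictures are saved under pics/ and viewed, and the job is handed in when it is done.

Besides the shell and the picture viewer there is one more tool, called after "Call:" as name(argument=value, ...), one argument or row to a line, values as JSON. move_arm: Moves the arm, as the interface text tells. Its arguments: {"type":"object","properties":{"commands":{"type":"array","items":{"type":"array","items":{"type":"array","items":{"type":"number"}}}},"claw":{"type":"number"},"squeeze":{"type":"number"}},"required":["commands"]}

```bash
mkdir -p pics
python3 - <<'E'
from workcell import monitor, read_camera
import cv2,numpy as np,pickle
print(monitor.get_obs())
d={}
for n in("side","top"):
    c=read_camera(n); d[n]=c; cv2.imwrite(f"pics/{n}0.png",c["pixels"][:,:,::-1])
    print(n,c["fx"],c["fy"],c["cx"],c["cy"],c["k1"],c["cam_to_world"])
pickle.dump(d,open("c0.pkl","wb"))
E
```

```text
{'clock': 0.0, 'qpos': array([ 1.02649999,  0.42673153,  0.0738534 ,  1.60658465, -0.03410953,
        1.11082514, -0.06711379]), 'qvel': array([-0.00447681, -0.00221734,  0.0010562 , -0.00079191, -0.00043328,
        0.00108536,  0.00032018]), 'effort': array([ 1.46223840e-03, -9.35816503e+01,  3.66718143e+00, -4.54195869e+01,
       -4.90022090e-02,  2.01752252e-02,  1.41575692e-04]), 'ee_pos': array([ 259.53803454, -622.91296237,  403.98571399]), 'tcp_rot': array([-3.14030647e+00,  8.75269376e-05,  3.94745102e-01]), 'contact_force': array([-0.02778778,  0.32048954,  0.48414305]), 'wrist_torque': array([-0.04002363, -0.05569155,  0.01870483]), 'opening': 93.96519534966887}
side 376.5876107711537 376.5876107711537 320.7603497234282 208.23335079237495 -0.07873958445422916 [[ 8.51239353e-01  2.24077638e-01 -4.74532165e-01  3.17708596e+02]
 [-5.24241656e-01  4.03962285e-01 -7.49656694e-01 -4.41780161e+02]
 [ 2.37117966e-02  8.86906807e-01  4.61339426e-01  3.84056099e+02]
 [ 0.00000000e+00  0.00000000e+00  0.00000000e+00  1.00000000e+00]]
top 395.9720249938135 395.9720249938135 312.3943706423829 204.44047135867538 0.020682203559974483 [[ 1.29371795e-02  9.95119625e-01 -9.78241397e-02  5.29876351e+02]
 [-9.99621602e-01  1.52464170e-02  2.28954187e-02  6.03400804e+01]
 [ 2.42751481e-02  9.74909211e-02  9.94940319e-01  7.88615629e+02]
 [ 0.00000000e+00  0.00000000e+00  0.00000000e+00  1.00000000e+00]]
```

View pics/side0.png

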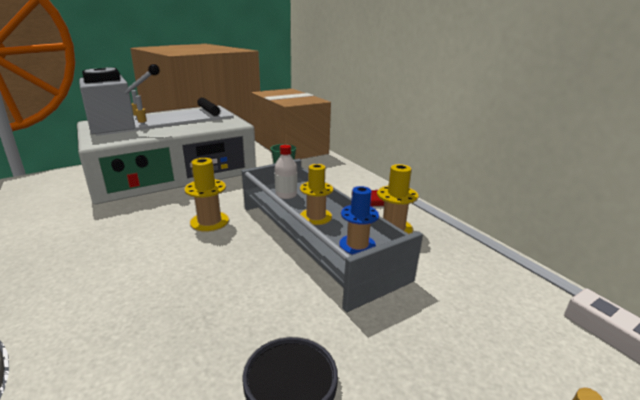

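View pics/top0.png

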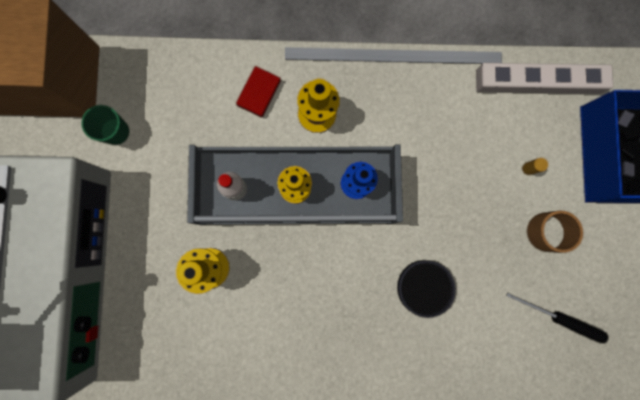

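Top view candidates for the yellow spool are (295,184) in the shelf's middle place, (318,105) behind the shelf and (203,270) in front of it. In the side view they are at (317,192), (398,198) and (207,193). The one in the shelf is visibly smallest. The blue spool is at top (359,180), the bottle at (229,185), and the dark platter at (427,289).

```bash
cat > h.py <<'E'
import numpy as np,cv2
def ray(c,u,v):
    K=np.array([[c["fx"],0,c["cx"]],[0,c["fy"],c["cy"]],[0,0,1.]])
    p=cv2.undistortPoints(np.array([[[u,v]]],float),K,np.array([c["k1"],0,0,0]))[0,0]
    T=np.array(c["cam_to_world"]); return T[:3,3],T[:3,:3]@np.array([p[0],-p[1],-1])
def onz(c,u,v,z):
    o,d=ray(c,u,v); return o+d*(z-o[2])/d[2]
def dep(c,u,v):
    o,d=ray(c,u,v); return o+d*c["range_z"][int(round(v)),int(round(u))]
def cloud(c):
    K=np.array([[c["fx"],0,c["cx"]],[0,c["fy"],c["cy"]],[0,0,1.]])
    v,u=np.mgrid[:400,:640]
    p=cv2.undistortPoints(np.stack([u.ravel(),v.ravel()],1).astype(float)[:,None],K,np.array([c["k1"],0,0,0]))[:,0]
    T=np.array(c["cam_to_world"]);d=np.c_[p[:,0],-p[:,1],-np.ones(len(p))]@T[:3,:3].T
    P=T[:3,3]+d*c["range_z"].reshape(-1,1)
    P=P.reshape(400,640,3);P[c["range_z"]==0]=np.nan;return P
def fitc(P):
    A=np.c_[2*P[:,:2],np.ones(len(P))];s=np.linalg.lstsq(A,(P[:,:2]**2).sum(1),rcond=None)[0]
    return s[:2],np.sqrt(s[2]+s[0]**2+s[1]**2)
E
cat > m.py <<'E'
from h import *;import pickle
d=pickle.load(open("c0.pkl","rb"))
for n in d:
    c=d[n];P=cloud(c);hsv=cv2.cvtColor(c["pixels"],cv2.COLOR_RGB2HSV)
    ye=cv2.inRange(hsv,(20,120,60),(35,255,255));bl=cv2.inRange(hsv,(105,150,50),(125,255,255));
    for nm,m in(("y",ye),("b",bl)):
        k,l,st,ce=cv2.connectedComponentsWithStats(m)
        for i in range(1,k):
            if st[i,4]<60: continue
            q=P[l==i];q=q[~np.isnan(q[:,0])]
            zt=np.percentile(q[:,2],98);t=q[q[:,2]>zt-4]
            print(n,nm,st[i],"px",ce[i].round(),"z",np.percentile(q[:,2],[2,50,98]).round(),"topmean",t.mean(0).round(1),"ext",np.ptp(q,axis=0).round(0))
c=d["top"];P=cloud(c);g=c["pixels"].max(2)
m=(g<75).astype(np.uint8)
k,l,st,ce=cv2.connectedComponentsWithStats(m)
for i in range(1,k):
    if st[i,4]>800 and 350<ce[i][0]<500 and ce[i][1]>230:
        cn=max(cv2.findContours((l==i).astype(np.uint8),0,1)[0],key=cv2.contourArea)[:,0]
        print("platter",st[i],ce[i])
        for z in(0,14,20):print(z,fitc(np.array([onz(c,u,v,z) for u,v in cn])))
        q=P[l==i];print(np.nanpercentile(q[:,2],[2,20,50,80,98]))
        v0,u0=int(ce[i][1]),int(ce[i][0]);print(P[v0,u0-40:u0+41:2,2].round(0))
E
python3 m.py
python3 - <<'E'
import cv2
a=cv2.imread('pics/top0.png')[60:330,160:480];cv2.imwrite('pics/crop0.png',cv2.resize(a,None,fx=2.2,fy=2.2,interpolation=2))
E
```

```text
side y [132 103  13  19 121] px [139. 113.] z [147. 163. 175.] topmean [418.6 573.2 173.3] ext [ 128. 1519.  274.]
side y [ 184  157   42   41 1060] px [204. 179.] z [ 64.  90. 133.] topmean [479.8 238.  132.6] ext [128. 241. 136.]
side y [300 164  33  33 695] px [316. 182.] z [106. 118. 150.] topmean [632.7  73.1 149. ] ext [256. 368. 153.]
side y [ 377  164   42   41 1038] px [398. 187.] z [ 76.  92. 133.] topmean [791.3  32.5 132.3] ext [868. 921. 438.]
side y [300 210  32  15 206] px [318. 218.] z [51. 53. 62.] topmean [630.9  74.   62.7] ext [58. 62. 19.]
side y [190 212  39  19 338] px [209. 223.] z [ 2.  4. 18.] topmean [475.6 236.3  18.9] ext [76. 71. 22.]
side y [404 221   9  13  76] px [408. 228.] z [ 3.  5. 21.] topmean [807.3  16.4  20.9] ext [30. 34. 20.]
side y [574 388  28  12 232] px [587. 395.] z [40. 45. 46.] topmean [ 689.6 -390.9   44.8] ext [24. 20. 10.]
side b [341 187  38  37 869] px [360. 208.] z [108. 117. 150.] topmean [641.5 -42.1 149. ] ext [196. 200. 148.]
side b [340 236  23  18 138] px [347. 246.] z [52. 53. 55.] topmean [625.8 -36.9  53.4] ext [27. 49.
[... 503 characters left out ...]
 149.] z [ 5. 54. 91.] topmean [ 716.  -510.2   89.6] ext [199. 101.  94.]
top b [341 162  37  37 995] px [358. 180.] z [ 53. 111. 152.] topmean [643.6 -37.6 150.5] ext [ 59.  58. 103.]
platter [ 398  261   58   56 2593] [426.26841496 288.13112225]
0 (array([ 445.63041864, -184.29312517]), np.float64(55.317640876697475))
14 (array([ 447.12600534, -179.95024284]), np.float64(54.33560736932046))
20 (array([ 447.76697107, -178.08900756]), np.float64(53.91473586615926))
[11.55155965 13.62455139 14.94413772 16.97162743 21.95323341]
[ 1. -0. -1.  2.  1. -0. 16. 20. 15. 15. 15. 14. 17. 16. 14. 15. 14. 13.
 15. 15. 14. 14. 13. 17. 14. 14. 15. 14. 13. 14. 14. 15. 15. 17. 21. -1.
 -1.  1.  0.  3.  1.]
```

View pics/crop0.png

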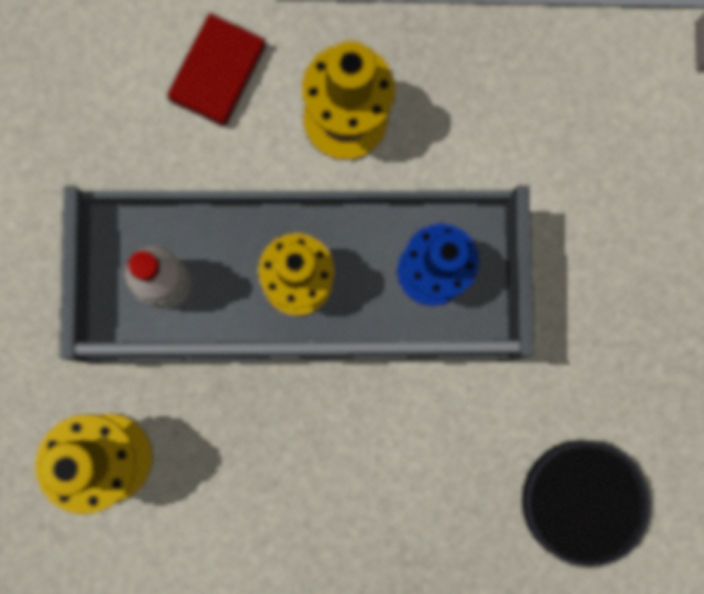

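The crop shows the middle spool clearly smaller than the two decoys, and its depth top is at 150 mm, which is 50 + 100 as it must be. Next I refine its centre, the platter centre and the shelf yaw.

```bash
cat > m2.py <<'E'
from h import *;import pickle
d=pickle.load(open("c0.pkl","rb"))
for n in d:
    c=d[n];P=cloud(c)
    for nm,x,y in(("yel",633,76),("blue",642,-40)):
        s=(np.hypot(P[...,0]-x,P[...,1]-y)<30)
        t=P[s&(P[...,2]>145)&(P[...,2]<156)];f=P[s&(P[...,2]>105)&(P[...,2]<114)]
        print(n,nm,"hubtop",((t.max(0)+t.min(0))/2).round(1),np.ptp(t,axis=0).round(),t.mean(0).round(1),len(t))
    s=(np.hypot(P[...,0]-446,P[...,1]+181)<75)&(P[...,2]>8)&(P[...,2]<26)
    t=P[s];print("plat",n,len(t),((t.max(0)+t.min(0))/2).round(1),np.ptp(t,axis=0).round(),t.mean(0).round(1),np.median(t[:,2]))
    r=P[(P[...,2]>85)&(P[...,2]<93)&(P[...,0]>540)&(P[...,0]<600)&(P[...,1]>-90)&(P[...,1]<230)]
    if len(r)>50:
        a=cv2.fitLine(r[:,:2].astype(np.float32),cv2.DIST_HUBER,0,.01,.01).ravel();print("rail",a,len(r),np.degrees(np.arctan2(-a[0]*np.sign(a[1]),abs(a[1]))))
# yellow hub contour top view onto z=150: hub colours brighter? two-view triangulation of hub-top centres
E
python3 m2.py
```

```text
side yel hubtop [633.7  75.8 148.2] [29. 29.  6.] [632.3  73.  148.8] 117
side blue hubtop [643.5 -38.3 148.1] [29. 28.  6.] [642.2 -41.1 148.7] 170
plat side 5142 [ 447.4 -177.7   15.2] [110. 107.  14.] [ 450.4 -174.4   14.9] 14.19476803334959
rail [ 2.1579096e-02 -9.9976712e-01  5.7376294e+02  3.9120304e+01] 598 1.2364872
top yel hubtop [634.   77.  149.5] [30. 28.  9.] [633.7  76.6 150.4] 258
top blue hubtop [643.5 -37.6 149.5] [28. 28.  8.] [643.3 -37.4 150.4] 256
plat top 2624 [ 447.  -178.2   16.4] [108. 108.  16.] [ 446.7 -178.8   15.6] 14.970967636484659
rail [ 2.1496741e-02 -9.9976891e-01  5.7471436e+02  6.9380234e+01] 997 1.2317673
```

Call:
move_arm(
  commands=[
    [[0.01,-0.008,0,0,0,0],[0.02,-0.016,0,0,0,0],[0.032,-0.026,0,0,0,0],[0.034,-0.028,0,0,0,0],[0.034,-0.028,0,0,0,0],[0.034,-0.028,0,0,0,0],[0.034,-0.028,0,0,0,0],[0.034,-0.028,0,0,0,0],[0.034,-0.028,0,0,0,0],[0.034,-0.028,0,0,0,0],[0.034,-0.028,0,0,0,0],[0.034,-0.028,0,0,0,0],[0.034,-0.028,0,0,0,0],[0.034,-0.028,0,0,0,0],[0.034,-0.028,0,0,0,0],[0.034,-0.028,0,0,0,0],[0.034,-0.028,0,0,0,0],[0.034,-0.028,0,0,0,0],[0.026,-0.02,0,0,0,0],[0.014,-0.01,0,0,0,0]],
  ],
  claw=1,
  squeeze=25,
)

```text
clock: 2.1
ee_pos: [632.3, 77.7, 404.4]
tcp_rot: [-3.141, 0.0, 0.398]
contact_force: [0.2, 0.2, -0.2]
opening: 93.9
```

Call:
move_arm(
  commands=[
    [[0,0,0.01,0,0,0],[0,0,0.01,0,0,0],[0,0,0.005,0,0,0],[0,0,0,0,0,0]],
  ],
)

```text
clock: 2.5
ee_pos: [631.7, 72.4, 378.7]
tcp_rot: [3.142, 0.002, 0.393]
contact_force: [0.1, -0.2, 1.7]
opening: 93.8
```

Run:
```python
from workcell import monitor, read_camera
import cv2
o=monitor.get_obs();print(o["ee_pos"],o["tcp_rot"])
a=read_camera("side")["pixels"][100:300,200:500,::-1]
cv2.imwrite("pics/s1.png",cv2.resize(a,None,fx=2.4,fy=2.4,interpolation=2))
```

```text
[631.67343578  72.37226331 378.65275924] [3.14153754e+00 1.85886364e-03 3.93060638e-01]
```

View pics/s1.png

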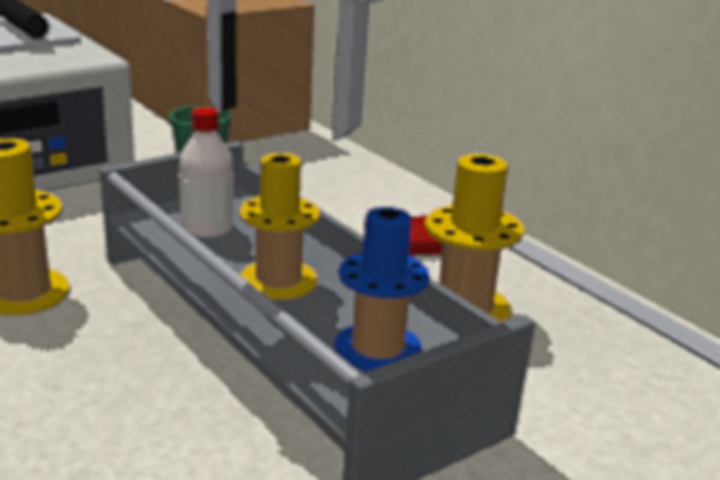

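The picture shows the open fingers straddling the small spool's hub, at crop pixels (222,100) and (348,130) with the hub at (281,170). I correct by a few mm, descend and close.

Call:
move_arm(
  commands=[
    [[0.0035,-0.003,0.006,0,0,0],[0,0,0.012,0,0,0],[0,0,0.014,0,0,0],[0,0,0.014,0,0,0],[0,0,0.01,0,0,0],[0,0,0.006,0,0,0],[0,0,0.002,0,0,0],[0,0,0,0,0,0],[0,0,0,0,0,0]],
  ],
)

```text
clock: 3.45
ee_pos: [634.5, 78.0, 316.2]
tcp_rot: [3.141, -0.001, 0.395]
contact_force: [-0.0, -0.5, 0.4]
opening: 93.8
```

Call:
move_arm(
  commands=[
    [[0,0,0,0,0,0],[0,0,0,0,0,0],[0,0,0,0,0,0],[0,0,0,0,0,0],[0,0,0,0,0,0],[0,0,0,0,0,0],[0,0,0,0,0,0],[0,0,0,0,0,0],[0,0,0,0,0,0],[0,0,0,0,0,0]],
  ],
  claw=-1,
  squeeze=25,
)

```text
clock: 4.45
ee_pos: [634.3, 77.9, 315.7]
tcp_rot: [-3.142, -0.0, 0.395]
contact_force: [-0.4, -0.4, -0.3]
opening: 29.7
```

Gripped, with the opening at 29.7 mm against the 30 mm hub. I lift straight up 70 mm.

Call:
move_arm(
  commands=[
    [[0,0,-0.004,0,0,0],[0,0,-0.008,0,0,0],[0,0,-0.01,0,0,0],[0,0,-0.012,0,0,0],[0,0,-0.012,0,0,0],[0,0,-0.012,0,0,0],[0,0,-0.008,0,0,0],[0,0,-0.004,0,0,0],[0,0,0,0,0,0],[0,0,0,0,0,0]],
  ],
)

```text
clock: 5.45
ee_pos: [634.2, 77.9, 385.3]
tcp_rot: [-3.141, 0.001, 0.395]
contact_force: [-0.2, -0.1, -2.2]
opening: 29.7
```

Run:
```python
from workcell import monitor, read_camera
import cv2
o=monitor.get_obs();print(o["ee_pos"],o["tcp_rot"],o["contact_force"],o["opening"])
a=read_camera("side")["pixels"][80:300,200:500,::-1]
cv2.imwrite("pics/s2.png",cv2.resize(a,None,fx=2.4,fy=2.4,interpolation=2))
```

```text
[634.21231198  77.90982074 385.31341779] [-3.14145226e+00  5.07018019e-04  3.94720097e-01] [-0.24713367 -0.0621842  -2.19414528] 29.708278425768196
```

View pics/s2.png

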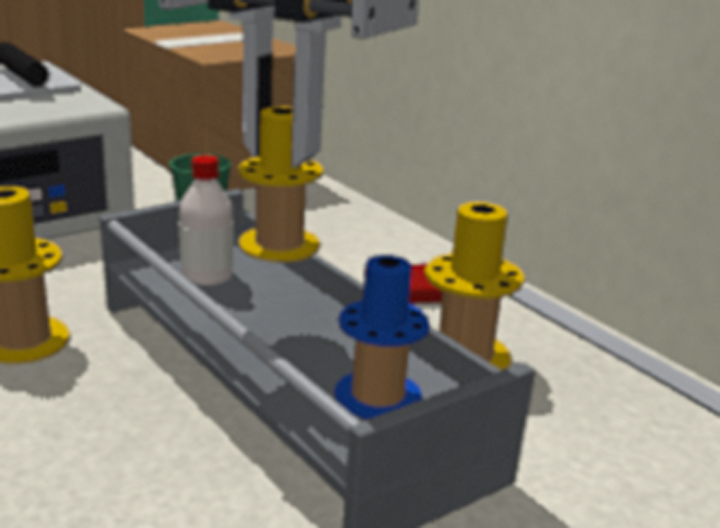

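The spool hangs upright in the fingers, with its lower flange at crop (280,243), and the blue spool is undisturbed. I draw it 130 mm forward, then move over the platter.

Call:
move_arm(
  commands=[
    [[-0.004,-0.0015,0,0,0,0],[-0.01,-0.004,0,0,0,0],[-0.014,-0.0055,0,0,0,0],[-0.018,-0.007,0,0,0,0],[-0.018,-0.007,0,0,0,0],[-0.018,-0.007,0,0,0,0],[-0.018,-0.007,0,0,0,0],[-0.013,-0.005,0,0,0,0],[-0.006,-0.0025,0,0,0,0],[-0.002,-0.0005,0,0,0,0],[0,0,0,0,0,0],[0,0,0,0,0,0]],
  ],
)

```text
clock: 6.7
ee_pos: [505.1, 74.8, 385.7]
tcp_rot: [-3.141, -0.0, 0.395]
contact_force: [-0.5, -1.1, -1.3]
opening: 29.9
```

Call:
move_arm(
  commands=[
    [[-0.004,0.006,0,0,0,0],[-0.008,0.011,0,0,0,0],[-0.012,0.017,0,0,0,0],[-0.015,0.021,0,0,0,0],[-0.017,0.024,0,0,0,0],[-0.017,0.024,0,0,0,0],[-0.017,0.024,0,0,0,0],[-0.017,0.024,0,0,0,0],[-0.015,0.021,0,0,0,0],[-0.012,0.017,0,0,0,0],[-0.008,0.012,0,0,0,0],[-0.005,0.007,0,0,0,0],[-0.003,0.004,0,0,0,0],[0,0,0,0,0,0],[0,0,0,0,0,0]],
  ],
)

```text
clock: 8.2
ee_pos: [447.7, -178.1, 385.7]
tcp_rot: [-3.141, -0.0, 0.395]
contact_force: [-0.7, -0.5, -0.7]
opening: 29.4
```

Run:
```python
from workcell import monitor, read_camera
import cv2
o=monitor.get_obs();print(o["ee_pos"],o["tcp_rot"],o["contact_force"],o["opening"])
a=read_camera("side")["pixels"][:,:,::-1]
cv2.imwrite("pics/s3.png",a)
a=read_camera("top")["pixels"][:,:,::-1]
cv2.imwrite("pics/t3.png",a)
```

```text
[ 447.71121777 -178.12997512  385.68374423] [-3.14139277e+00 -9.31194741e-05  3.95269072e-01] [-0.65485634 -0.52597833 -0.69423658] 29.406913715413577
```

View pics/s3.png

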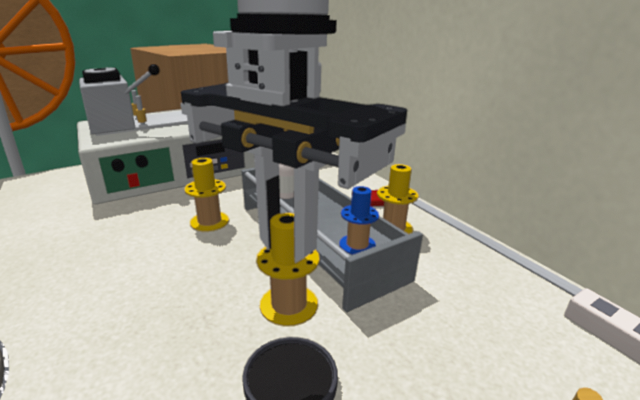

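View pics/t3.png

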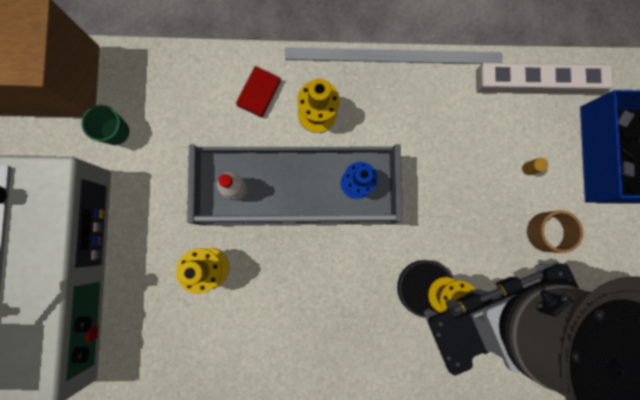

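The spool is upright above the platter: side view shows its flange at (289,305) and the dish at (290,375). Its underside should be near z 120, so I lower it by about 106 mm, slowly at the end.

Call:
move_arm(
  commands=[
    [[0,0,0.006,0,0,0],[0,0,0.012,0,0,0],[0,0,0.016,0,0,0],[0,0,0.016,0,0,0],[0,0,0.016,0,0,0],[0,0,0.012,0,0,0],[0,0,0.01,0,0,0],[0,0,0.006,0,0,0],[0,0,0.004,0,0,0],[0,0,0.003,0,0,0],[0,0,0,0,0,0],[0,0,0,0,0,0]],
  ],
)

```text
clock: 9.5
ee_pos: [447.7, -178.6, 285.0]
tcp_rot: [3.141, -0.0, 0.395]
contact_force: [-0.2, 0.8, -0.8]
opening: 29.4
```

Run:
```python
from workcell import monitor, read_camera
import cv2
from h import *
o=monitor.get_obs();print(o["ee_pos"],o["tcp_rot"],o["contact_force"],o["opening"])
c=read_camera("side");P=cloud(c)
y=cv2.inRange(cv2.cvtColor(c["pixels"],cv2.COLOR_RGB2HSV),(20,120,60),(35,255,255))>0
s=y&(np.hypot(P[...,0]-447,P[...,1]+178)<40)
z=P[s][:,2];print(np.histogram(z,np.arange(0,125,5)))
for lo,hi in((10,25),(65,85)):
    q=P[s&(P[...,2]>lo)&(P[...,2]<hi)]
    if len(q): print(len(q),q.min(0),q.max(0),np.median(q[:,2]))
cv2.imwrite("pics/s4.png",cv2.resize(c["pixels"][200:,180:420,::-1],None,fx=2.5,fy=2.5))
```

```text
[ 447.72562741 -178.62093093  285.0155955 ] [ 3.14126085e+00 -4.61986422e-04  3.94674897e-01] [-0.17729774  0.77773873 -0.82499531] 29.448861660323168
(array([  0,   0,  89,  26, 901,  20,   2,   4,   2,   2,   0,   1,   0,
         0,   1, 735, 214,  73,  71,  67,  72,  79,  83, 272]), array([  0,   5,  10,  15,  20,  25,  30,  35,  40,  45,  50,  55,  60,
        65,  70,  75,  80,  85,  90,  95, 100, 105, 110, 115, 120]))
1016 [ 418.64325624 -210.21447181   12.02545056] [ 483.79797636 -140.35260143   24.97703038] 23.019897245202998
950 [ 418.84126083 -209.46939912   74.87889563] [ 476.57781507 -153.38692839   84.98945219] 79.31025272338621
```

View pics/s4.png

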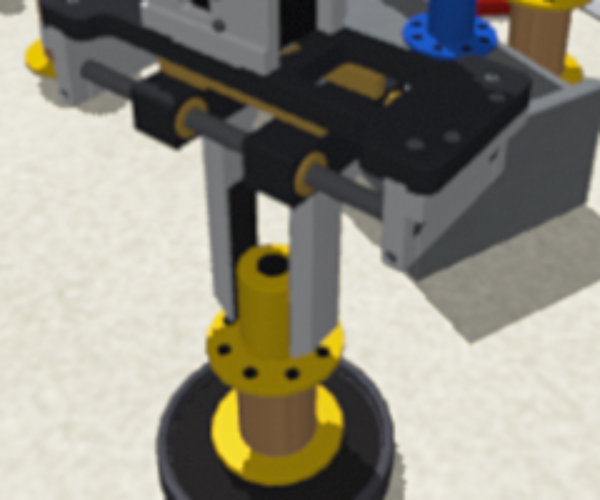

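The spool is centred inside the rim. Its flange top reads 23 mm, so the underside is at about 19 mm, 5 mm above the floor.

Call:
move_arm(
  commands=[
    [[0,0,0.002,0,0,0],[0,0,0.0015,0,0,0],[0,0,0.001,0,0,0],[0,0,0,0,0,0],[0,0,0,0,0,0]],
  ],
)

```text
clock: 10.05
ee_pos: [447.6, -178.6, 280.2]
tcp_rot: [-3.141, 0.0, 0.395]
contact_force: [0.0, 0.4, -1.3]
opening: 29.4
```

Call:
move_arm(
  commands=[
    [[0,0,0.0005,0,0,0],[0,0,0.0005,0,0,0],[0,0,0,0,0,0]],
  ],
)

```text
clock: 10.35
ee_pos: [447.7, -178.6, 279.5]
tcp_rot: [3.141, -0.0, 0.395]
contact_force: [-1.5, 1.2, 6.4]
opening: 29.8
```

Contact: the force rose to +6.4 N at the expected height. I release and let the fingers open fully before rising.

Call:
move_arm(
  commands=[
    [[0,0,0,0,0,0],[0,0,0,0,0,0],[0,0,0,0,0,0],[0,0,0,0,0,0],[0,0,0,0,0,0],[0,0,0,0,0,0],[0,0,0,0,0,0],[0,0,0,0,0,0]],
  ],
  claw=1,
)

```text
clock: 11.15
ee_pos: [447.6, -178.6, 279.2]
tcp_rot: [-3.142, -0.0, 0.395]
contact_force: [0.1, 0.0, -0.2]
opening: 90.2
```

Call:
move_arm(
  commands=[
    [[0,0,-0.005,0,0,0],[0,0,-0.01,0,0,0],[0,0,-0.015,0,0,0],[0,0,-0.02,0,0,0],[0,0,-0.02,0,0,0],[0,0,-0.02,0,0,0],[0,0,-0.02,0,0,0],[0,0,-0.01,0,0,0],[0,0,-0.005,0,0,0],[0,0,0,0,0,0],[0,0,0,0,0,0]],
  ],
)

```text
clock: 12.25
ee_pos: [447.4, -178.5, 403.6]
tcp_rot: [-3.141, 0.001, 0.395]
contact_force: [0.4, 0.4, -0.1]
opening: 94.1
```

Run:
```python
from workcell import monitor, read_camera
import cv2
from h import *
o=monitor.get_obs();print(o["clock"],o["ee_pos"],o["contact_force"],o["opening"])
c=read_camera("side");P=cloud(c)
hsv=cv2.cvtColor(c["pixels"],cv2.COLOR_RGB2HSV)
y=cv2.inRange(hsv,(20,120,60),(35,255,255))>0
s=y&(np.hypot(P[...,0]-447,P[...,1]+178)<45)
for lo,hi in((10,25),(65,82),(107,120)):
    q=P[s&(P[...,2]>lo)&(P[...,2]<hi)]
    print(len(q),((q.min(0)+q.max(0))/2).round(1),np.ptp(q,axis=0).round(),np.median(q[:,2]))
for n in("side","top"):
    Q=P if n=="side" else cloud(read_camera("top"))
    b=Q[(np.hypot(Q[...,0]-643,Q[...,1]+38)<30)&(Q[...,2]>145)&(Q[...,2]<156)]
    if len(b):print(n,"blue",len(b),((b.min(0)+b.max(0))/2).round(1))
cv2.imwrite("pics/s5.png",c["pixels"][:,:,::-1])
```

```text
12.25 [ 447.43137879 -178.50606933  403.55370311] [ 0.35010927  0.38813994 -0.10732434] 94.055579085766
1030 [ 453.1 -173.2   18. ] [69. 74. 11.] 17.64794673981487
1255 [ 448.3 -180.4   75. ] [59. 59. 14.] 73.80495822581923
468 [ 448.4 -180.2  111.2] [29. 29.  8.] 113.47252625081427
side blue 165 [643.9 -38.9 148. ]
top blue 255 [643.7 -37.4 149.4]
```

View pics/s5.png

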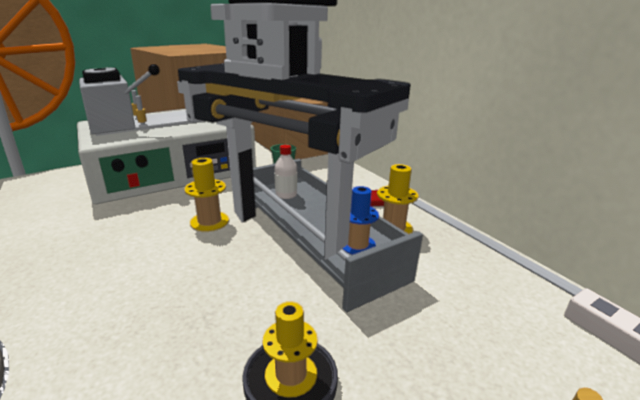

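The spool stands upright in the platter, with its hub at (290,325) and lower flange at (290,375). Its flange tops read 18 and 74 mm, as they must on the floor, and the hub is about 2 mm from the platter centre. The blue spool has moved less than 1 mm by measurement, and the gripper is clear.

```bash
python3 -c "
from workcell import job
print(job.sign_off())"
```

```text
the job is handed in; nothing more can be done
None
```

I picked the smallest yellow spool, in the shelf's middle place, by its hub and lifted it 70 mm straight up. I drew it 130 mm forward over the rail, lowered it into the platter until it touched (about 6 N), released it and backed off 124 mm. I handed the job in; the clock read about 12.3 s just before.

Last checks:
- **Yellow spool:** it stands upright with its flange tops at about 18 and 74 mm, which puts the underside at about 14 mm, on the floor. It is about 2 mm from the platter's centre.
- **Blue spool:** it stands upright. The top camera shows it unmoved within 0.3 mm, the side camera within 0.7 mm.
- **Gripper:** it is open and clear, with contact force near 0.
- **Disagreement:** the box centre of the lower flange's points came out about 8 mm off. That box measured 69 × 74 mm against a 60 mm flange, so I put it down to stray points that are not on the flange. The upper flange and hub agree with each other to within 0.2 mm.

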